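Swing the brazing jig's arm to the orange stop

ROBOT

A 6-joint arm with a two-finger parallel gripper is mounted at the origin on the work surface. World frame = base frame: x ahead of the robot, y to its left, z up, the work surface at z = 0. Lengths are in mm, angles in rad, forces in N, time in s.
With the tool pointing down it reaches from about 325 to 900 mm from the base axis. Payload 6.1 kg.
Tool frame: the origin (TCP) lies at the very end of the fingers, on their centre line; the grasp point (between the pads) lies 19 mm behind it; z points along the fingers, y is the line along which they close (so a half turn about z gives the same grasp; the last joint's range is limited). The gripper opens to 85 mm and grips with 20 to 120 N. Pads are 22 mm wide; open, the fingers measure 114 mm over their backs; the gripper's body (76 mm by 85 mm) begins 54 mm behind the grasp point. The pads swing forward as they close: fully open they stand 13 mm farther back than shut.
Start: joints at [1.142, 0.22, 1.526, -0, 1.395, -0.126], TCP at [186.37, 596.559, 231.3] pointing down, gripper open.
Joint ranges: [-2.98, 2.98], [-0.91, 2.08], [0.09, 2.57], [-1.24, 4.39], [0.2, 2.65], [-2.68, 2.68]. Speed limits (rad/s): [2.57, 2.57, 3.01, 3.14, 3.14, 3.14].

INTERFACE

Orientations are given as a unit quaternion [x, y, z, w].
In Python, from rig import env gives the robot as it stands.
- The arm moves only by the tool apply_moves, never from a script. Its argument "commands" is a list of rows, each an object of numbers: "grip": the closure, from 0 (fully open) to 1 (shut); "x", "y", "z": the shift along the tool's x, y, z in m; "yaw": the turn about the tool's z in degrees. A call has 1 to 8 rows; each row is the pose to reach, as a shift and turn from the pose commanded when the call began, along the tool's axes at that moment; what a row does not reach only later rows make up. A row lasts 1/12 s, in which the tool goes at most 41.7 mm and 7.16 degrees, less where a joint would pass 70% of its speed; a pose out of reach is approached as far as the arm can. A call with a gripper value outside its range is refused whole. The fingers move at their own pace and stop on an object; the grip force is fixed at half the most. Time passes only in rows, so rows that repeat a pose let the fingers close. It gives the time, the measured TCP pose, the force, the opening and the grip force at its end, in the units of the state.
- env.sense(): the state, without advancing time (a new reading comes with each control period).
- env.snapshot(name): name is "scene" or "top" or "wrist"; returns the picture (420x560x3 uint8, blue, green, red); there is no depth.
- env.get_calibration(name): a dict with "mtx" (3x3 intrinsics, pixels), "k1" (the pictures are not rectified: a ray, as slopes to the right and down, at radius r is drawn at 1 + k1 r^2 times it, then the intrinsics apply), "xyz" and "rotation" of the camera in the world. Camera axes: x right, y up, looking along -z (the intrinsics and any distortion apply to the point x, -y, -z); pixel columns grow to the right and rows downward; lengths in mm; the calibration is good to about 2 mm. A picture is of the moment at which its call begins: read the wrist's pose just before it. get_calibration takes no time and is no camera call; for the wrist camera it gives the pose at the moment of the call.
- env.job_done(): hands the job in; it is judged then, once.
The state is a dict: "time_s": time; "joint_positions": joint angles; "joint_vel": joint speeds; "joint_efforts": joint torques, N m; "tool_pos": TCP position; "tcp_rot": TCP orientation; "force": force on the tool from outside, world axes, zero at the start; "moment": the same for the moment, N m; "width": opening from 0.0 (shut) to 1.0 (fully open); "gripper_force": force on a finger pad.
Only numpy, scipy, OpenCV 4.12 (cv2) and the standard library are available. Lean on these libraries where they do the work, as an engineer would, in place of code of your own. Each camera call takes 0.05 s, during which the arm holds its last target. There are 200 camera calls.

TASK

Set the branch angle on the brazing jig: push the free end of the pinned aluminium arm that carries the copper tube, so that it swings about its pin until its side rests against the orange stop post (not the blue one), then let go. Leave the loose dark spare bar and the pliers where they lie.

Things in the scene. Friction and masses are not known exactly. Their poses are not given: they have to be found in the camera images.
- swing_arm: Flat aluminium bar 260 x 30 x 16 mm, copper tube clamped along its top (to 34 above its underside, 50 to 187 from the pin). Lies on the dark base plate (top 12 above table, 180 to either side of the pin); a hole near one end fits a fixed pin with nut; only friction holds it. Origin: pin axis, underside; x runs to the free end, 240 off; z up. Starts between the stops, 20+ degrees from either.
- orange_stop_top (a point): Top centre of the fixed orange post, 20 mm in diameter, 40 tall on the base plate (top 52 above table), 140 to 185 from the pin, on either side of the arm; a like blue post stands on the other side, at least 230 from it. When the arm's side touches it, the post's axis is 25 from the arm's centre line.
- spare_bar: Bystander: a loose plain dark steel bar 200 x 30 x 16 with a hole near one end and no tube, lying on the table beside the base plate. Origin: at the hole, underside; the bar runs from -20 to 180 along its x axis.
- pliers: Bystander: loose pliers with green handles, about 190 long, 60 wide, 14 high, lying on the table on the other side of the base plate. Origin: near the middle, at the underside; jaws towards its x axis.

How it is judged (in metres and radians):
At the end, for the whole second after the job is handed in: The arm lies flat on its pin, at rest, with its side against the orange stop or within 10 mm of it (post axis less than 35 mm from the arm's centre line) (y of orange_stop_top in the frame of swing_arm between -0.035 and 0.035 m and x of orange_stop_top in the frame of swing_arm above 0.1 m and angle between swing_arm's own z axis and vertical below 0.1 rad and linear speed of swing_arm below 0.02 m/s and angular speed of swing_arm below 0.1 rad/s); the robot touches nothing.
It fails at once if the spare bar is moved by more than 30 mm (distance of spare_bar from where it was at the start of the episode above 0.03 m).
It fails at once if the pliers are moved by more than 30 mm (distance of pliers from where it was at the start of the episode above 0.03 m).
It also fails if it takes over 32 s, if anything falls off the work surface, if the arm or the gripper's body presses on something with over 40 N, if the wrist force passes 120 N, or if a joint passes its speed limit or range.

## Working session

There is one attempt and no reset: what is moved stays moved. The work goes in short steps, Python scripts to look and compute and a tool call to move; the robot and the scene stay as the last step left them, time stands still between calls to the robot, and variables do not carry over. Pictures are saved under pics/ and viewed, at most 10 in all, crops included, and the job is handed in when it is done.

Besides the shell and the picture viewer there is one more tool, called after "Emit:" by a JSON object that holds its "api" and its "payload", one argument or row to a line. apply_moves: Moves the arm, as the interface text tells. Its arguments: {"type":"object","properties":{"commands":{"type":"array"}},"required":["commands"]}

```bash
mkdir -p pics
cat > h.py <<'E'
import numpy as np, cv2
from rig import env
def ray(c,u,v):
    p=cv2.undistortPoints(np.array([[[u,v]]],float),np.array(c["mtx"],float),np.array([c["k1"],0,0,0.]))[0,0]
    R=np.array(c["rotation"],float)
    if R.shape!=(3,3):
        from scipy.spatial.transform import Rotation as Ro; R=Ro.from_quat(R).as_matrix()
    return np.array(c["xyz"],float),R@np.array([p[0],-p[1],-1.])
def at(c,u,v,z):
    o,d=ray(c,u,v); return o+d*(z-o[2])/d[2]
E
python3 - <<'E'
from h import *
s=env.sense(); print(s["tool_pos"],s["tcp_rot"],s["width"])
for n in("top","scene"):
    cv2.imwrite(f"pics/{n}0.png",env.snapshot(n)); c=env.get_calibration(n); print(n,c)
E
```

```text
[186.12815342 596.02005332 230.17849939] [ 1.50829735e-01  9.88559287e-01 -9.25361888e-04 -2.65773943e-04] 0.9970635314521883
top {'mtx': array([[414.3801848 ,   0.        , 276.43852164],
       [  0.        , 414.3801848 , 210.16756285],
       [  0.        ,   0.        ,   1.        ]]), 'k1': -0.0912731665646501, 'xyz': array([ 320.03252619,    2.70061886, 1063.65740672]), 'rotation': array([-0.07407195,  0.05663368,  0.71328138, -0.69464785])}
scene {'mtx': array([[420.83944397,   0.        , 279.51828156],
       [  0.        , 420.83944397, 212.30089001],
       [  0.        ,   0.        ,   1.        ]]), 'k1': -0.04686772464742181, 'xyz': array([ 847.24172395, -407.44259656,  780.06501493]), 'rotation': array([0.31027322, 0.11877091, 0.31747351, 0.8881636 ])}
```

View pics/top0.png

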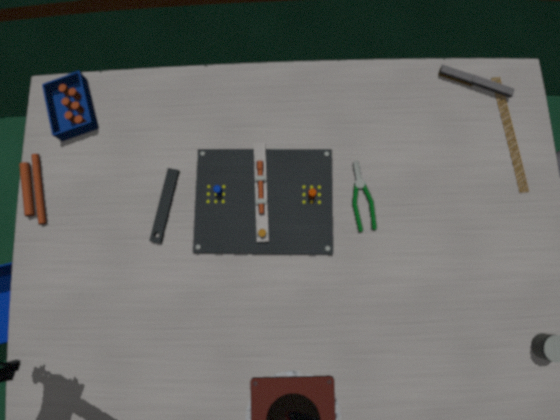

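View pics/scene0.png

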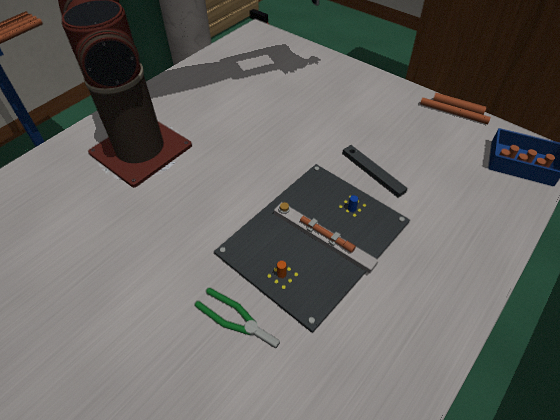

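The top view shows the pin at (262,233), the free end at about (260,146), the orange post at (312,192) and the blue post at (217,189). The spare bar lies left of the plate and the pliers right, with their jaws at about (357,163). The scene view agrees: pin at (284,208), orange top at (282,264).

```bash
cat > m.py <<'E'
from h import *
def measure(n="top"):
    c=env.get_calibration(n); im=env.snapshot(n); hsv=cv2.cvtColor(im,cv2.COLOR_BGR2HSV)
    return c,im,hsv
E
python3 - <<'E'
from m import *
c,im,hsv=measure()
P=lambda u,v,z:at(c,u,v,z)[:2].round(1)
print("pin",P(262,233,36),"end corners",P(253,144,28),P(267,144,28))
print("orange",P(312,192,50),"blue",P(217,189,50))
print("plate",[P(*q,12) for q in((196,150),(332,150),(333,254),(194,254))])
print("pliers",[P(*q,10) for q in((357,163),(360,230),(375,228))],"spare",[P(*q,16) for q in((156,238),(174,170))])
# bright grey mask within plate
roi=np.zeros(im.shape[:2],np.uint8); roi[152:246,235:290]=1
m=((hsv[...,1]<60)&(hsv[...,2]>110)&(roi>0)).astype(np.uint8)
n,l,st,ce=cv2.connectedComponentsWithStats(m); print(st[1:],ce[1:].round(1))
c2=env.get_calibration("scene")
print("scene orange",at(c2,282,263,52).round(1),"pin",at(c2,284,207,36).round(1),"end",at(c2,377,262,28).round(1),"blue",at(c2,353,197,52).round(1))
o=(hsv[...,0]<18)&(hsv[...,1]>190)&(hsv[...,2]>120); ys,xs=np.nonzero(o[170:215,295:330]); print("orange px",xs.mean()+295,ys.mean()+170,len(xs))
cv2.imwrite("pics/crop1.png",cv2.resize(im[135:260,185:340],None,fx=5,fy=4.8,interpolation=cv2.INTER_CUBIC))
E
```

```text
pin [455.8  63.3] end corners [693.3  83.5] [692.   46.6]
orange [553.9 -64.7] blue [569.  174.5]
plate [array([687.9, 238.4]), array([ 675.5, -125. ]), array([ 400.4, -114. ]), array([409.4, 240. ])]
pliers [array([ 638.3, -189.5]), array([ 459.9, -186.3]), array([ 463.9, -225.2])] spare [array([452.5, 339.1]), array([633. , 295.8])]
[[254 152  12  29 220]
 [255 183  14  59 440]] [[259.7 164.6]
 [261.4 212.6]]
scene orange [554.  -61.3  52. ] pin [455.7  65.3  36. ] end [697.2  77.2  28. ] blue [567.9 177.1  52. ]
orange px 312.0 191.73529411764707 34
```

View pics/crop1.png

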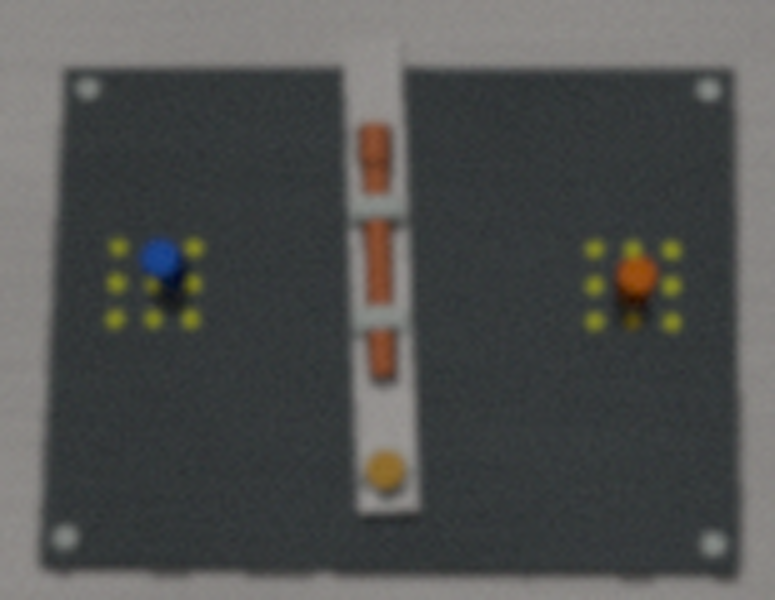

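The post is 160 mm from the pin (140–185 expected), and the blue post is 239 mm from the orange one (at least 230 expected), so the measurements are consistent. The goal arm angle is about -43°. I'll push at about r=215 with the gripper shut, from the +y side.

```bash
cat > go.py <<'E'
import sys
from h import *
from scipy.spatial.transform import Rotation as Ro
s=env.sense(); p=np.array(s["tool_pos"]); R=Ro.from_quat(s["tcp_rot"]).as_matrix()
print("t",s["time_s"],"tcp",p.round(1),"F",np.round(s["force"],1),"j",np.round(s["joint_positions"],2))
for a in sys.argv[1:]:
    t=np.array(eval(a),float); print(a,"->",(R.T@(t-p)/1000).round(4))
E
python3 go.py "(428,360,230)" "(671,125,230)"
python3 - <<'E'
import numpy as np
P=np.array([456,64.]);
for a in np.radians([1,-10,-20,-30,-38,-42,-43.3]):
    u=np.array([np.cos(a),np.sin(a)]);n=np.array([-u[1],u[0]]); print(np.degrees(a).round(),(P+215*u+n*32.5).round(1))
E
```

```text
t 0.15 tcp [186.2 596.1 230.4] F [ 0.4 -0.2  0.2] j [ 1.14  0.22  1.53  0.    1.39 -0.13]
(428,360,230) -> [-0.3013 -0.1533  0.0006]
(671,125,230) -> [-0.6033 -0.3051  0.0008]
1.0 [670.4 100.2]
-10.0 [673.4  58.7]
-20.0 [669.1  21. ]
-30.0 [658.4 -15.4]
-38.0 [645.4 -42.8]
-42.0 [637.5 -55.7]
-43.0 [634.8 -59.8]
```

Emit:
{"api": "apply_moves", "payload": {
  "commands": [
    {"grip": 1, "x": -0.3, "y": -0.153, "z": 0},
    {"grip": 1, "x": -0.3, "y": -0.153, "z": 0},
    {"grip": 1, "x": -0.3, "y": -0.153, "z": 0},
    {"grip": 1, "x": -0.3, "y": -0.153, "z": 0},
    {"grip": 1, "x": -0.3, "y": -0.153, "z": 0},
    {"grip": 1, "x": -0.3, "y": -0.153, "z": 0},
    {"grip": 1, "x": -0.3, "y": -0.153, "z": 0},
    {"grip": 1, "x": -0.3, "y": -0.153, "z": 0}
  ]
}}

```text
$.commands[0]: bad value
```

Emit:
{"api": "apply_moves", "payload": {
  "commands": [
    {"grip": 1, "x": -0.3, "y": -0.153, "z": 0},
    {"grip": 1, "x": -0.3, "y": -0.153, "z": 0},
    {"grip": 1, "x": -0.3, "y": -0.153, "z": 0},
    {"grip": 1, "x": -0.3, "y": -0.153, "z": 0},
    {"grip": 1, "x": -0.3, "y": -0.153, "z": 0},
    {"grip": 1, "x": -0.3, "y": -0.153, "z": 0},
    {"grip": 1, "x": -0.3, "y": -0.153, "z": 0},
    {"grip": 1, "x": -0.3, "y": -0.153, "z": 0}
  ]
}}

```text
$.commands[0]: bad value
```

```bash
python3 go.py "(671,128,230)" "(671,128,19)"
```

```text
t 0.15 tcp [186.2 596.1 230.4] F [ 0.4 -0.2  0.2] j [ 1.14  0.22  1.53  0.    1.39 -0.13]
(671,128,230) -> [-0.6024 -0.3023  0.0008]
(671,128,19) -> [-0.6024 -0.3019  0.2118]
```

Emit:
{"api": "apply_moves", "payload": {
  "commands": [
    {"grip": 1.0, "x": -0.037, "y": -0.019, "z": 0.0, "yaw": 0.0},
    {"grip": 1.0, "x": -0.074, "y": -0.038, "z": 0.0, "yaw": 0.0},
    {"grip": 1.0, "x": -0.111, "y": -0.057, "z": 0.0, "yaw": 0.0},
    {"grip": 1.0, "x": -0.148, "y": -0.076, "z": 0.0, "yaw": 0.0},
    {"grip": 1.0, "x": -0.185, "y": -0.095, "z": 0.0, "yaw": 0.0},
    {"grip": 1.0, "x": -0.222, "y": -0.114, "z": 0.0, "yaw": 0.0},
    {"grip": 1.0, "x": -0.259, "y": -0.133, "z": 0.0, "yaw": 0.0},
    {"grip": 1.0, "x": -0.296, "y": -0.152, "z": 0.0, "yaw": 0.0}
  ]
}}

```text
time_s: 0.82
tool_pos: [424.5, 361.5, 231.1]
tcp_rot: [0.151, 0.989, -0.0, -0.0]
force: [0.9, 1.8, 0.2]
width: -0.001
gripper_force: 0.0
```

```bash
python3 go.py "(671,128,230)"
```

```text
t 0.8167 tcp [424.5 361.5 231.1] F [0.9 1.8 0.2] j [ 0.56  0.06  1.7   0.    1.38 -0.7 ]
(671,128,230) -> [-0.3049 -0.1494  0.0011]
```

Emit:
{"api": "apply_moves", "payload": {
  "commands": [
    {"grip": 1.0, "x": -0.305, "y": -0.149, "z": 0.0, "yaw": 0.0},
    {"grip": 1.0, "x": -0.305, "y": -0.149, "z": 0.0, "yaw": 0.0},
    {"grip": 1.0, "x": -0.305, "y": -0.149, "z": 0.0, "yaw": 0.0},
    {"grip": 1.0, "x": -0.305, "y": -0.149, "z": 0.0, "yaw": 0.0},
    {"grip": 1.0, "x": -0.305, "y": -0.149, "z": 0.0, "yaw": 0.0},
    {"grip": 1.0, "x": -0.305, "y": -0.149, "z": 0.0, "yaw": 0.0},
    {"grip": 1.0, "x": -0.305, "y": -0.149, "z": 0.0, "yaw": 0.0},
    {"grip": 1.0, "x": -0.305, "y": -0.149, "z": 0.0, "yaw": 0.0}
  ]
}}

```text
time_s: 1.48
tool_pos: [666.8, 132.5, 230.9]
tcp_rot: [0.151, 0.989, -0.0, -0.0]
force: [0.6, 0.5, 0.9]
width: -0.0
gripper_force: 0.0
```

```bash
python3 go.py "(671,128,230)" "(671,128,20)"
```

```text
t 1.4833 tcp [666.8 132.5 230.9] F [0.6 0.5 0.9] j [ 0.08  0.35  1.37  0.    1.42 -1.19]
(671,128,230) -> [-0.0053 -0.003   0.0009]
(671,128,20) -> [-0.0054 -0.003   0.2109]
```

Emit:
{"api": "apply_moves", "payload": {
  "commands": [
    {"grip": 1.0, "x": -0.002, "y": -0.002, "z": 0.035, "yaw": 0.0},
    {"grip": 1.0, "x": -0.002, "y": -0.002, "z": 0.07, "yaw": 0.0},
    {"grip": 1.0, "x": -0.002, "y": -0.002, "z": 0.105, "yaw": 0.0},
    {"grip": 1.0, "x": -0.002, "y": -0.002, "z": 0.14, "yaw": 0.0},
    {"grip": 1.0, "x": -0.002, "y": -0.002, "z": 0.17, "yaw": 0.0},
    {"grip": 1.0, "x": -0.002, "y": -0.002, "z": 0.195, "yaw": 0.0},
    {"grip": 1.0, "x": -0.002, "y": -0.002, "z": 0.21, "yaw": 0.0},
    {"grip": 1.0, "x": -0.002, "y": -0.002, "z": 0.21, "yaw": 0.0}
  ]
}}

```text
time_s: 2.15
tool_pos: [663.5, 131.4, 16.2]
tcp_rot: [0.151, 0.989, -0.001, -0.004]
force: [0.4, 0.3, -0.0]
width: 0.001
gripper_force: 0.0
```

```bash
python3 - <<'E'
from h import *
cv2.imwrite("pics/s1.png",env.snapshot("scene")[150:340,200:440].repeat(3,0).repeat(3,1))
E
python3 go.py "(671,105,19)" "(673,59,19)" "(669,21,19)" "(658,-15,19)" "(645,-43,19)" "(637,-56,19)"
```

```text
t 2.2 tcp [665.4 131.6  19.2] F [ 0.2 -0.   1.5] j [ 0.08  0.56  1.51 -0.    1.08 -1.19]
(671,105,19) -> [-0.0133 -0.0238  0.0001]
(673,59,19) -> [-0.0289 -0.0671  0.0001]
(669,21,19) -> [-0.0364 -0.1045  0.0002]
(658,-15,19) -> [-0.0366 -0.1422  0.0002]
(645,-43,19) -> [-0.0326 -0.1728  0.0003]
(637,-56,19) -> [-0.0288 -0.1876  0.0003]
```

View pics/s1.png

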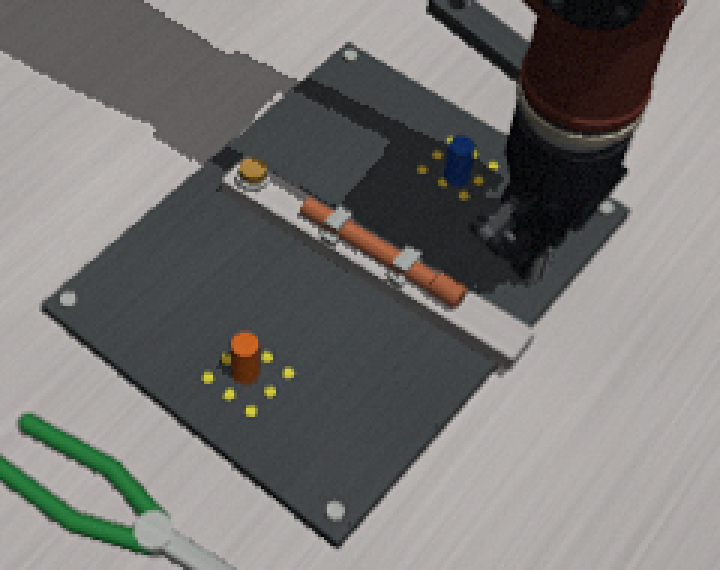

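The fingers are down on the blue side next to the free end, clear of the tube, posts and plate. Next I'll push.

Emit:
{"api": "apply_moves", "payload": {
  "commands": [
    {"grip": 1.0, "x": -0.007, "y": -0.012, "z": 0.0, "yaw": 0.0},
    {"grip": 1.0, "x": -0.013, "y": -0.022, "z": 0.0, "yaw": 0.0},
    {"grip": 1.0, "x": -0.016, "y": -0.03, "z": 0.0, "yaw": 0.0},
    {"grip": 1.0, "x": -0.019, "y": -0.038, "z": 0.0, "yaw": 0.0},
    {"grip": 1.0, "x": -0.022, "y": -0.046, "z": 0.0, "yaw": 0.0},
    {"grip": 1.0, "x": -0.025, "y": -0.054, "z": 0.0, "yaw": 0.0},
    {"grip": 1.0, "x": -0.028, "y": -0.062, "z": 0.0, "yaw": 0.0},
    {"grip": 1.0, "x": -0.03, "y": -0.07, "z": 0.0, "yaw": 0.0}
  ]
}}

```text
time_s: 2.87
tool_pos: [675.2, 55.2, 21.7]
tcp_rot: [0.151, 0.989, 0.0, 0.0]
force: [0.2, 1.6, 1.5]
width: -0.0
gripper_force: 1.1
```

```bash
python3 go.py "(669,21,19)" "(658,-15,19)" "(645,-43,19)" "(637,-56,19)"
```

```text
t 2.8667 tcp [675.2  55.2  21.7] F [0.2 1.6 1.5] j [-0.03  0.55  1.51  0.    1.08 -1.3 ]
(669,21,19) -> [-0.0043 -0.0345  0.0027]
(658,-15,19) -> [-0.0045 -0.0721  0.0027]
(645,-43,19) -> [-0.0005 -0.1027  0.0027]
(637,-56,19) -> [ 0.0033 -0.1175  0.0026]
```

Emit:
{"api": "apply_moves", "payload": {
  "commands": [
    {"grip": 1.0, "x": -0.001, "y": -0.009, "z": 0.001, "yaw": 0.0},
    {"grip": 1.0, "x": -0.002, "y": -0.018, "z": 0.001, "yaw": 0.0},
    {"grip": 1.0, "x": -0.003, "y": -0.027, "z": 0.001, "yaw": 0.0},
    {"grip": 1.0, "x": -0.004, "y": -0.036, "z": 0.001, "yaw": 0.0},
    {"grip": 1.0, "x": -0.004, "y": -0.045, "z": 0.001, "yaw": 0.0},
    {"grip": 1.0, "x": -0.004, "y": -0.054, "z": 0.001, "yaw": 0.0},
    {"grip": 1.0, "x": -0.004, "y": -0.063, "z": 0.001, "yaw": 0.0},
    {"grip": 1.0, "x": -0.004, "y": -0.072, "z": 0.001, "yaw": 0.0}
  ]
}}

```text
time_s: 3.53
tool_pos: [658.2, -14.1, 21.5]
tcp_rot: [0.151, 0.989, 0.001, 0.001]
force: [1.9, 4.3, 6.2]
width: 0.002
gripper_force: 6.6
```

```bash
python3 - <<'E'
from h import *
cv2.imwrite("pics/s2.png",env.snapshot("scene")[150:340,200:440].repeat(3,0).repeat(3,1))
E
python3 go.py "(645,-43,19)" "(637,-56,19)"
```

```text
t 3.5833 tcp [657.7 -15.6  21.5] F [0.4 3.3 6.7] j [-0.14  0.51  1.57  0.    1.06 -1.41]
(645,-43,19) -> [ 0.0039 -0.03    0.0025]
(637,-56,19) -> [ 0.0077 -0.0447  0.0025]
```

View pics/s2.png

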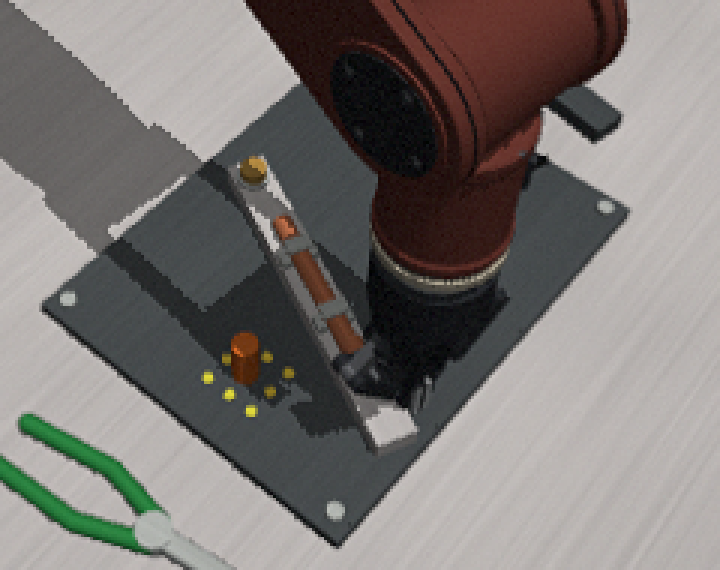

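Run:
```python
from h import *
from scipy.spatial.transform import Rotation as Ro
c=env.get_calibration("scene"); f=lambda u,v,z:at(c,200+u/3,150+v/3,z)[:2].round(1)
print("pin",f(253,163,36),"corners low/right",f(377,441,28),f(417,424,28))
R=Ro.from_quat(c["rotation"]).as_matrix()
def pr(p):
    q=R.T@(np.array(p,float)-c["xyz"]); K=c["mtx"]; x=q[0]/-q[2];y=-q[1]/-q[2];d=1+c["k1"]*(x*x+y*y)
    return (3*(K[0,0]*x*d+K[0,2]-200)).round(),(3*(K[1,1]*y*d+K[1,2]-150)).round()
print("tcp",pr((657.7,-15.6,20)),"tcp z70",pr((657.7,-15.6,70)))
```

```text
pin [451.3  71.9] corners low/right [661.2 -56.3] [674.5 -29.4]
tcp (np.float64(407.0), np.float64(402.0)) tcp z70 (np.float64(414.0), np.float64(364.0))
```

Run:
```python
from h import *
cv2.imwrite("pics/w1.png",env.snapshot("wrist"))
```

```text
(no output)
```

View pics/w1.png

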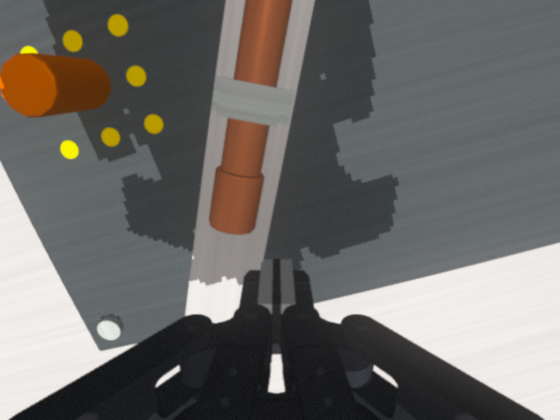

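The wrist view shows the shut fingers at (278,280), next to the bar's edge, with the tube end at (235,230) clear of them. The arm is at about -27°, and the fingers are thinner than I assumed (offset about 20 mm from the centre line), so I'll retarget.

```bash
python3 go.py "(639.5,-40,21.5)" "(629,-57,21.5)" "(622.6,-65.5,21.5)"
```

```text
t 3.6333 tcp [657.8 -15.4  21.5] F [-0.8 -0.4  7.3] j [-0.14  0.51  1.57 -0.    1.06 -1.41]
(639.5,-40,21.5) -> [ 0.0101 -0.0289  0.    ]
(629,-57,21.5) -> [ 0.015  -0.0483 -0.    ]
(622.6,-65.5,21.5) -> [ 0.0186 -0.0583 -0.    ]
```

Emit:
{"api": "apply_moves", "payload": {
  "commands": [
    {"grip": 1.0, "x": 0.003, "y": -0.008, "z": -0.002, "yaw": 0.0},
    {"grip": 1.0, "x": 0.006, "y": -0.016, "z": -0.002, "yaw": 0.0},
    {"grip": 1.0, "x": 0.009, "y": -0.024, "z": -0.002, "yaw": 0.0},
    {"grip": 1.0, "x": 0.01, "y": -0.03, "z": -0.002, "yaw": 0.0},
    {"grip": 1.0, "x": 0.012, "y": -0.036, "z": -0.002, "yaw": 0.0},
    {"grip": 1.0, "x": 0.013, "y": -0.041, "z": -0.002, "yaw": 0.0},
    {"grip": 1.0, "x": 0.015, "y": -0.045, "z": -0.002, "yaw": 0.0},
    {"grip": 1.0, "x": 0.016, "y": -0.048, "z": -0.002, "yaw": 0.0}
  ]
}}

```text
time_s: 4.3
tool_pos: [627.1, -55.5, 22.0]
tcp_rot: [0.151, 0.989, -0.0, -0.0]
force: [0.7, 0.9, -0.1]
width: -0.003
gripper_force: 0.6
```

```bash
python3 - <<'E'
from h import *
cv2.imwrite("pics/s3.png",env.snapshot("scene")[150:340,200:440].repeat(3,0).repeat(3,1))
E
python3 go.py "(622.6,-65.5,21.5)"
```

```text
t 4.35 tcp [626.8 -55.8  22. ] F [ 0.4  0.7 -0.3] j [-0.21  0.45  1.65 -0.    1.04 -1.48]
(622.6,-65.5,21.5) -> [ 0.0011 -0.0106  0.0005]
```

View pics/s3.png

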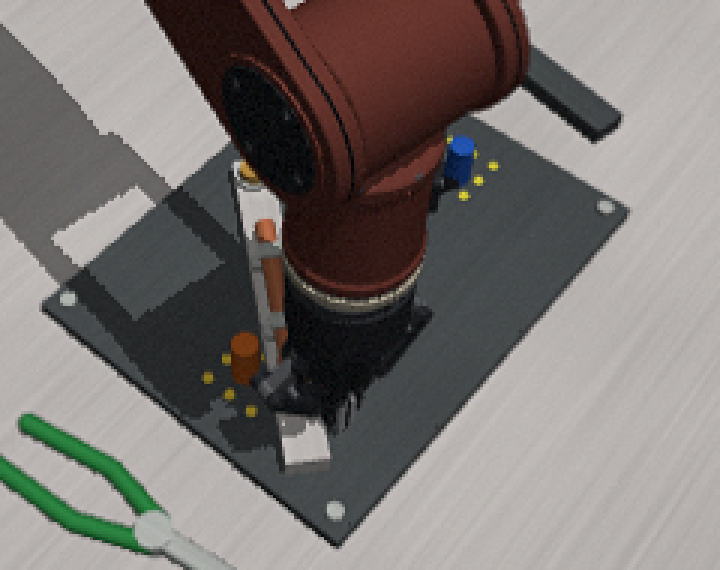

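The arm is near the orange post: the bar's end is at about (305,455), with a small gap left. I'll creep in while watching the force.

Emit:
{"api": "apply_moves", "payload": {
  "commands": [
    {"grip": 1.0, "x": 0.001, "y": -0.002, "z": 0.0, "yaw": 0.0},
    {"grip": 1.0, "x": 0.002, "y": -0.004, "z": 0.0, "yaw": 0.0},
    {"grip": 1.0, "x": 0.002, "y": -0.006, "z": 0.0, "yaw": 0.0},
    {"grip": 1.0, "x": 0.003, "y": -0.008, "z": 0.0, "yaw": 0.0}
  ]
}}

```text
time_s: 4.68
tool_pos: [622.6, -61.3, 22.3]
tcp_rot: [0.151, 0.989, 0.0, 0.0]
force: [4.2, 5.7, -0.8]
width: 0.004
gripper_force: 3.9
```

```bash
cat > ang.py <<'E'
from h import *
im=env.snapshot("wrist"); c=env.get_calibration("wrist"); cv2.imwrite("pics/w2.png",im)
hsv=cv2.cvtColor(im,cv2.COLOR_BGR2HSV)
E
python3 ang.py; python3 go.py
```

```text
t 4.7333 tcp [622.7 -61.2  22.3] F [ 2.8  3.6 -1. ] j [-0.22  0.45  1.66  0.    1.03 -1.49]
```

View pics/w2.png

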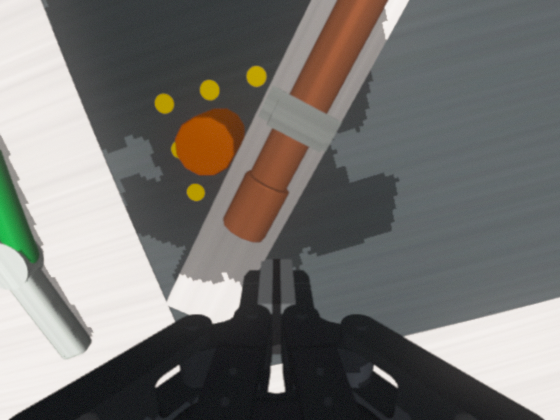

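In the wrist view the post's base at (243,120) is just short of the bar's edge at about (250,130). I'll creep a bit further until the force rises.

Emit:
{"api": "apply_moves", "payload": {
  "commands": [
    {"grip": 1.0, "x": 0.001, "y": -0.002, "z": 0.0, "yaw": 0.0},
    {"grip": 1.0, "x": 0.001, "y": -0.004, "z": 0.0, "yaw": 0.0},
    {"grip": 1.0, "x": 0.001, "y": -0.004, "z": 0.0, "yaw": 0.0}
  ]
}}

```text
time_s: 4.98
tool_pos: [622.2, -62.1, 22.9]
tcp_rot: [0.151, 0.988, 0.003, 0.002]
force: [7.1, 13.2, -1.5]
width: -0.002
gripper_force: 7.1
```

Emit:
{"api": "apply_moves", "payload": {
  "commands": [
    {"grip": 1.0, "x": 0.0, "y": -0.001, "z": 0.0, "yaw": 0.0},
    {"grip": 1.0, "x": 0.001, "y": -0.002, "z": 0.0, "yaw": 0.0},
    {"grip": 1.0, "x": 0.001, "y": -0.002, "z": 0.0, "yaw": 0.0}
  ]
}}

```text
time_s: 5.23
tool_pos: [621.9, -62.5, 23.4]
tcp_rot: [0.151, 0.989, 0.004, 0.003]
force: [11.5, 17.2, -2.7]
width: 0.001
gripper_force: 9.9
```

The force is rising (21 N) while the tool barely moves, so the arm is against the stop. I'll back off and lift.

Emit:
{"api": "apply_moves", "payload": {
  "commands": [
    {"grip": 1.0, "x": -0.002, "y": 0.008, "z": 0.0, "yaw": 0.0},
    {"grip": 1.0, "x": -0.005, "y": 0.025, "z": 0.0, "yaw": 0.0},
    {"grip": 1.0, "x": -0.008, "y": 0.045, "z": 0.0, "yaw": 0.0},
    {"grip": 1.0, "x": -0.008, "y": 0.05, "z": -0.03, "yaw": 0.0},
    {"grip": 1.0, "x": -0.008, "y": 0.06, "z": -0.065, "yaw": 0.0},
    {"grip": 1.0, "x": -0.008, "y": 0.07, "z": -0.1, "yaw": 0.0},
    {"grip": 1.0, "x": -0.008, "y": 0.08, "z": -0.135, "yaw": 0.0},
    {"grip": 1.0, "x": -0.008, "y": 0.09, "z": -0.17, "yaw": 0.0}
  ]
}}

```text
time_s: 5.9
tool_pos: [652.7, 16.9, 193.7]
tcp_rot: [0.151, 0.989, -0.0, -0.0]
force: [0.6, -0.5, 0.2]
width: 0.001
gripper_force: 0.0
```

Emit:
{"api": "apply_moves", "payload": {
  "commands": [
    {"grip": 1.0, "x": 0.0, "y": 0.3, "z": -0.03, "yaw": 0.0},
    {"grip": 1.0, "x": 0.0, "y": 0.3, "z": -0.03, "yaw": 0.0},
    {"grip": 1.0, "x": 0.0, "y": 0.3, "z": -0.03, "yaw": 0.0},
    {"grip": 1.0, "x": 0.0, "y": 0.3, "z": -0.03, "yaw": 0.0},
    {"grip": 1.0, "x": 0.0, "y": 0.3, "z": -0.03, "yaw": 0.0},
    {"grip": 1.0, "x": 0.0, "y": 0.3, "z": -0.03, "yaw": 0.0},
    {"grip": 1.0, "x": 0.0, "y": 0.3, "z": -0.03, "yaw": 0.0},
    {"grip": 1.0, "x": 0.0, "y": 0.3, "z": -0.03, "yaw": 0.0}
  ]
}}

```text
time_s: 6.57
tool_pos: [742.2, 309.7, 221.6]
tcp_rot: [0.148, 0.989, 0.001, -0.0]
force: [0.6, 0.2, 0.5]
width: -0.001
gripper_force: 0.0
```

```bash
python3 - <<'E'
from h import *
im=env.snapshot("top"); cv2.imwrite("pics/t4.png",cv2.resize(im[135:260,185:390],None,fx=3.9,fy=3.9,interpolation=cv2.INTER_CUBIC))
E
python3 go.py
```

```text
t 6.6167 tcp [742.2 308.9 221.4] F [-1.4 -0.3 -0.1] j [ 0.3   0.67  0.95  0.    1.52 -0.98]
```

View pics/t4.png

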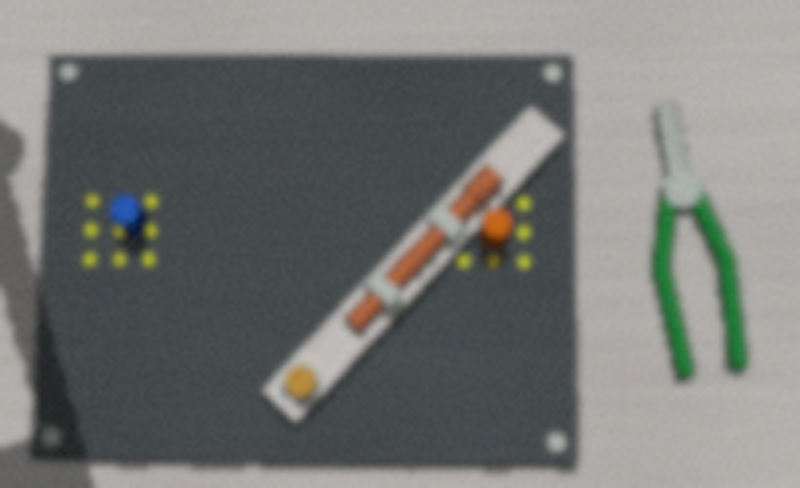

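The arm's lower edge rests against the orange post at (497,227), and the pliers are undisturbed. A quick numeric check, then I'll hand in.

Run:
```python
from h import *
c=env.get_calibration("top"); f=lambda u,v,z:at(c,185+u/3.9,135+v/3.9,z)[:2]
e=(f(532,107,28)+f(563,134,28))/2; b=(f(264,391,28)+f(297,423,28))/2; o=f(497,225,52)
u=(e-b)/np.linalg.norm(e-b); d=o-b; d0=abs(u[0]*d[1]-u[1]*d[0]); print("len",np.linalg.norm(e-b),"dist",d0,"along",u@d-20)
if d0<31: print(env.job_done())
```

```text
len 259.4688190742395 dist 25.382132074457942 along 158.5701458767445
the job is handed in; nothing more can be done
None
```

The pinned arm now rests against the orange stop: the post axis measured 25.4 mm from the arm's centre line, where touching is 25. The gripper is clear, the pliers are undisturbed in the last view, nothing came near the spare bar, and the job was handed in at about 6.7 s.

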